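# Tip the tube block onto its base and slide it home in the dry-block heater

### The arm

A 6-joint arm with a two-finger parallel gripper is mounted at the origin on a cart in front of the work surface, level with it; the furniture and walls round the work are solid. World frame = base frame: x ahead of the robot, y to its left, z up, the work surface at z = 0. Lengths are in m, angles in rad, forces in N, time in s.
With the tool pointing down it reaches from about 0.4 to 0.925 m from the base axis. Payload 12.5 kg.
Tool frame: the origin (TCP) lies midway between the tips of the shut fingers; the grasp point (between the pads) lies 19 mm behind it; z points along the fingers, x is the direction in which the jaws open and shut, and the axes are right-handed (so a half turn about z gives the same grasp; the last joint's range is limited). The gripper opens to 95 mm and grips with 3 to 60 N. Pads are 20 mm wide; open, the fingers measure 119 mm over their backs; the gripper's body (75 mm by 180 mm) begins 59 mm behind the grasp point.
Start: joints at [1.056, 0.491, 1.559, -0, 1.092, -0.106], TCP at [0.248, 0.574, 0.215] pointing down, gripper open.
Joint ranges: [-3.1, 3.1], [-0.84, 2.19], [0.05, 2.79], [-1.13, 4.28], [0.06, 2.93], [-2.69, 2.69]. Speed limits (rad/s): [2.22, 2.22, 2.79, 3.14, 3.14, 3.14].

### API

Orientations are given as a rotation vector (axis times angle).
In Python, from cell import ctrl gives the robot as it stands.
- The arm moves only by the tool apply_moves, never from a script. Its argument "deltas" is one flat list of numbers, 7 for each row, row after row: the shift along the world's x, y, z in m, then the turn, a rotation vector about the world's x, y, z in rad, then the finger opening in m, from 0 to 0.0951. A call has 1 to 10 rows; each row shifts and turns the commanded pose from where the row before left it; what a row does not reach is not made up. A row lasts 1/8 s, in which the tool goes at most 62.5 mm and 10.7 degrees, less where a joint would pass 70% of its speed; a pose out of reach is approached as far as the arm can. A call is refused whole if a number of a shift passes 0.0625 or a number of a turn 0.188, either way. A call with a gripper value outside its range is refused whole. The fingers move at their own pace and stop on an object; "grip_force" is the grip in N (left out, the last holds). Time passes only in rows, so rows that do not move let the fingers close. It gives the time, the measured TCP pose, the force and the opening at its end, in the units of the state.
- ctrl.sense(): the state, without advancing time (a new reading comes with each control period).
- ctrl.grab_frame(name): name is "scene" or "side" or "wrist"; returns a dict with "color" (384x512x3 uint8, red, green, blue), "z_map" (384x512 float32, m along the optical axis (not along the pixel's ray), 0 where there is no reading), "camera_matrix" (3x3 intrinsics, pixels), "k1" (the pictures are not rectified: a ray, as slopes to the right and down, at radius r is drawn at 1 + k1 r^2 times it, then the intrinsics apply), "camera_from_world" (4x4, takes a point from world to camera coordinates); the wrist camera has in their place "mount" (4x4, takes a point from camera to tool coordinates, whose origin is the TCP and whose axes are the tool frame's). Camera axes: x right, y down, z forward; pixel columns grow to the right and rows downward; lengths in m; the calibration is good to about 2 mm. A picture is of the moment at which its call begins: read the wrist's pose just before it.
- ctrl.sign_off(): hands the job in, once; it reports no verdict.
The state is a dict: "clock": time; "joint_positions": joint angles; "qvel": joint speeds; "tau": joint torques, N m; "ee_pos": TCP position; "tool_rot": TCP orientation; "force": force on the tool from outside, world axes, zero at the start; "moment": the same for the moment, N m; "finger_gap": finger opening in m.
Only numpy, scipy, OpenCV 4.12 (cv2) and the standard library are available. Lean on these libraries where they do the work, as an engineer would, in place of code of your own. Each camera call takes 0.05 s, during which the arm holds its last target.

### The job

The aluminium tube block was left standing on its end on the heater's loading apron to drain: tip it over onto its base, so that its wells face up and its length points at the end stop. Then slide it along the long guide rail into the bay between the rails, right up to the end stop, so that the sprung temperature probe is pushed fully in and stays in when you let go. The probe is delicate and the stop is not set at the same place each time, so feel for it with a light push and never ram the block into it; leave the flask and the small bottle where they are.

Things in the scene. Friction and masses are not known exactly. Their poses are not given: they have to be found in the camera images.
- block: Aluminium tube block, 120 x 76 x 48 mm, 0.55-0.9 kg, sliding friction 2.5-6 N. Origin: centre of its base face; own y along the 120 mm (-60..60), x along the 76 mm (-38..38), z from base (0) to well face (48). A thin blue line runs just above the base. At the start it stands on its -y end on the apron, own y up, base towards the end stop, turned up to 6 degrees.
- well_face (a point): Centre of the block's top face, 120 x 76 mm with 12 round wells, 48 mm from the base; axes as the block's. While the block stands this face looks away from the stop (heater's -x). Pushed high on it towards the heater's +x, the block turns about the foot edge of its base (the face rises too), overbalances at 22 degrees and falls on its base, own y along the heater's +x.
- heater: Dry-block heater, fixed: low pale housing 400 mm long (x) by 152 mm wide (y -68..84). Origin under it on the bench; x from the open apron end to the control head, y to its open side (towards the robot), z up. Its flat deck is 40 mm above the bench. The control head (x 154..200) is 79 mm high, 91 mm at its dial.
- deck (a point): Middle of the apron, on the deck's surface, 123.5 mm before the heater's origin in x; axes as the heater's. The deck runs from x -196 to +149 mm of the heater (grey silicone apron up to +9, then bare heated plate, one flat face) and over y -64..+80. The block starts on it near heater x -145 mm, 6 to 24 mm clear of the long rail.
- long_rail (a point): Point on the upper edge of the long guide rail's inner face, at heater x -27.5, y -39, z 58 mm; axes as the heater's. The inner face is the plane y = -39 mm, from x -190 to +135. Both rails are 12 mm thick and stand 18 mm above the deck; fingers that push the block's end must stay above or between them.
- bay (a point): Point on the deck midway between the rails, at heater x 86, y 0, z 40 mm; axes as the heater's. The short rail's inner face is at y +39 from x 37 to 135, its mouth flared outwards from x 37 back to x 6: the bay is 78 mm wide. The rigid steel end stop, 60 mm wide and 34 high, crosses it with its face anywhere from x 95 to 129 mm: set by hand, different each time, not measured.
- probe (a joint): Brass temperature probe, a 9 mm pin that sticks 7 mm out of the middle of the end stop's face towards the apron, 22 mm above the deck. Value in m: 0 fully out, 0.006 fully in, where it bottoms hard, 1 mm proud of the stop's face, and takes the block's push. Its spring gives only 0.9 N (out) to 1.8 N (in), less than the block's friction, so the block stays where it is left.
- flask: Small glass conical flask, 63 mm wide and 109 mm high, loose, standing on the bench beyond the heater; origin at the centre of its underside. To be left alone.
- wine_bottle: Small blue-capped glass bottle, 46 mm wide and 86 mm high, loose, standing on the bench beyond the apron end of the heater; origin at the centre of its underside. To be left alone.
There are look-alikes about, which are no part of the job. Leave any green or yellow look-alike of the block alone.

How it is judged:
By the outcome, as a careful person would: the job done as asked, in the order asked, and still so for the second after the job is handed in, with the robot touching nothing.
It also fails if it takes over 67 s, if anything falls off the work surface, if the arm or the gripper's body presses on something with over 40 N, if the wrist force passes 120 N, or if a joint passes its speed limit or range.

## Working session

There is one attempt and no reset: what is moved stays moved. The work goes in short steps, Python scripts to look and compute and a tool call to move; the robot and the scene stay as the last step left them, time stands still between calls to the robot, and variables do not carry over. Pictures are saved under pics/ and viewed, and the job is handed in when it is done.

Besides the shell and the picture viewer there is one more tool, called after "Call:" by a JSON object that holds its "method" and its "body", one argument or row to a line. apply_moves: Moves the arm, as the interface text tells. Its arguments: {"type":"object","properties":{"deltas":{"type":"array"},"grip_force":{"type":"number"}},"required":["deltas"]}

```bash
mkdir -p pics; ls
cat > h.py <<'E'
import numpy as np, cv2
from cell import ctrl
def save(f,name,crop=None,s=1):
    im=f["color"][:,:,::-1]
    if crop: x0,y0,x1,y1=crop; im=im[y0:y1,x0:x1]
    im=cv2.resize(im,None,fx=s,fy=s,interpolation=cv2.INTER_CUBIC); cv2.imwrite("pics/"+name,im)
E
python3 - <<'E'
from h import *
import pickle
s=ctrl.sense();print(s)
for n in ["scene","side","wrist"]:
    f=ctrl.grab_frame(n);pickle.dump(f,open(n+"0.pkl","wb"))
    save(f,n+"0.png",s=1.5)
    print(n,f["camera_matrix"],f["k1"],f.get("camera_from_world",f.get("mount")))
E
```

```text
pics
{'clock': 0.0, 'joint_positions': array([ 1.05642417e+00,  4.91592043e-01,  1.55945635e+00, -1.27924427e-05,
        1.09167554e+00, -1.05623259e-01]), 'qvel': array([ 0.00042302, -0.00097958,  0.00030261, -0.00146644,  0.00159843,
       -0.00040845]), 'tau': array([-2.59646826e-03, -6.12635207e+01, -2.58168554e+01,  6.91555627e-02,
        4.83236276e-02, -9.24832989e-05]), 'ee_pos': array([0.24828979, 0.57330311, 0.21403918]), 'tool_rot': array([ 2.62561437e+00,  1.72407502e+00, -1.57153869e-03]), 'force': array([ 0.13101565, -0.42266006, -0.71231269]), 'moment': array([-0.05575253,  0.02721852,  0.0081445 ]), 'finger_gap': 0.09520747219178181}
scene [[480.79866565   0.         265.33419956]
 [  0.         480.79866565 182.01654418]
 [  0.           0.           1.        ]] -0.07905644334089462 [[ 0.58803466 -0.80880211 -0.00737471 -0.32549436]
 [-0.55049793 -0.39352283 -0.73626884  0.39214975]
 [ 0.59259368  0.43701136 -0.67664895  0.99051049]
 [ 0.          0.          0.          1.        ]]
side [[357.95299962   0.         257.00753032]
 [  0.         357.95299962 194.6475191 ]
 [  0.           0.           1.        ]] -0.01108927791251734 [[-0.92216164 -0.38669974 -0.00901275  0.53109209]
 [-0.32173448  0.77975706 -0.53709017  0.20090026]
 [ 0.21472038 -0.49238424 -0.84347669  0.79430401]
 [ 0.          0.          0.          1.        ]]
wrist [[295.85094767   0.         254.71506532]
 [  0.         295.85094767 186.79057495]
 [  0.           0.           1.        ]] -0.01681118576524525 [[ 9.99999586e-01  9.74983966e-05  9.05033501e-04  1.49459958e-04]
 [-3.40113684e-04  9.62257882e-01  2.72139034e-01 -7.80911227e-02]
 [-8.44342500e-04 -2.72139229e-01  9.62257516e-01 -1.68950631e-01]
 [ 0.00000000e+00  0.00000000e+00  0.00000000e+00  1.00000000e+00]]
```

View pics/scene0.png

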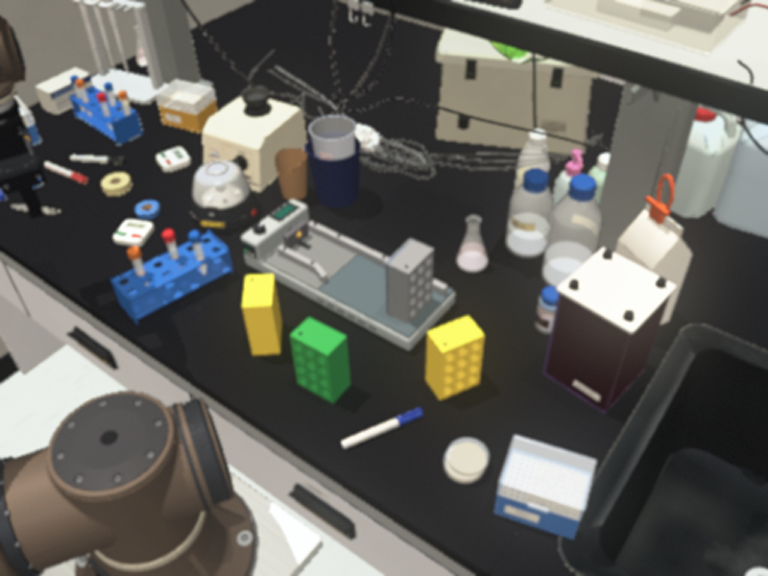

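View pics/side0.png

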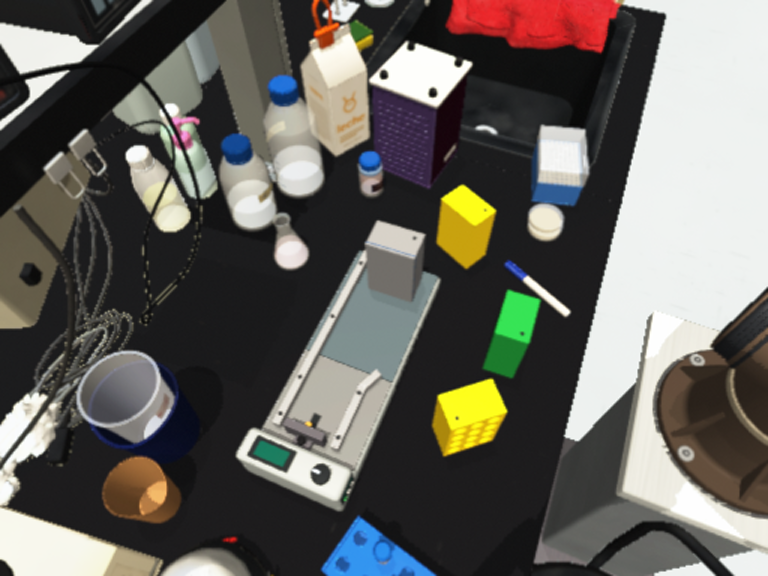

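View pics/wrist0.png

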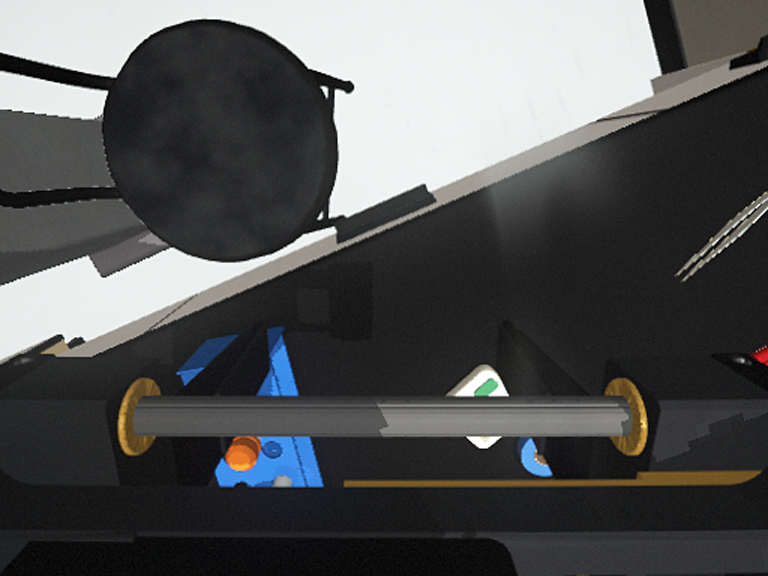

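```bash
cat >> h.py <<'E'
import pickle
def deproj(f,u,v,z=None):
    K=f["camera_matrix"];p=cv2.undistortPoints(np.array([[[u,v]]],float),K,np.array([f["k1"],0,0,0,0.]))[0,0]
    if z is None: z=np.median(f["z_map"][int(round(v))-1:int(round(v))+2,int(round(u))-1:int(round(u))+2])
    c=np.array([p[0]*z,p[1]*z,z,1]);return (np.linalg.inv(f["camera_from_world"])@c)[:3]
def ray(f,u,v,zw):
    "intersect with world plane z=zw"
    T=np.linalg.inv(f["camera_from_world"]);a=T[:3,3];b=deproj(f,u,v,1.0);d=b-a
    return a+d*(zw-a[2])/d[2]
def proj(f,P):
    P=np.atleast_2d(P);C=f["camera_from_world"];c=P@C[:3,:3].T+C[:3,3];s=c[:,:2]/c[:,2:]
    r2=(s**2).sum(1,keepdims=True);s=s*(1+f["k1"]*r2);K=f["camera_matrix"]
    return s*[K[0,0],K[1,1]]+[K[0,2],K[1,2]]
E
python3 - <<'E'
from h import *
f=pickle.load(open("scene0.pkl","rb"));save(f,"sc_crop.png",(150,120,320,240),4.7)
f=pickle.load(open("side0.pkl","rb"));save(f,"si_crop.png",(150,140,310,350),2.85)
E
```

```text
(no output)
```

View pics/sc_crop.png

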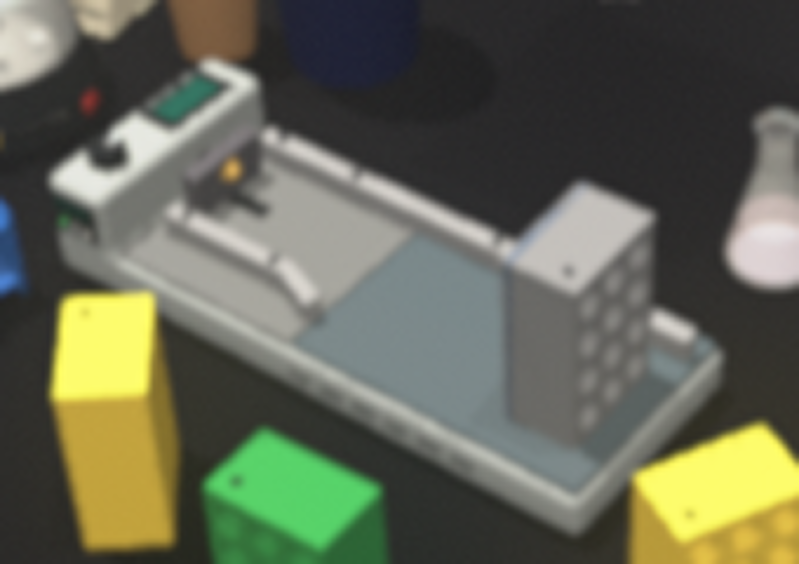

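View pics/si_crop.png

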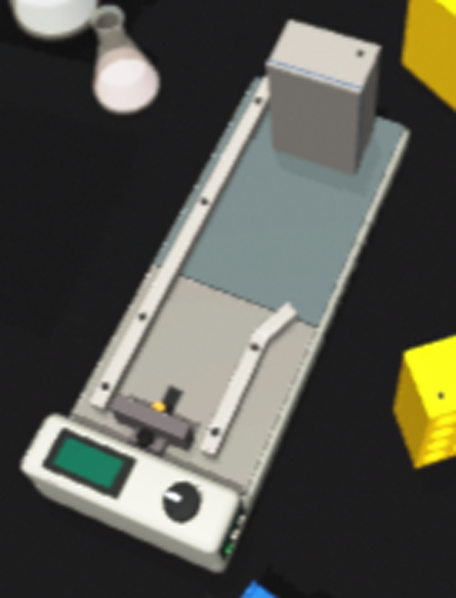

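```bash
cat >> h.py <<'E'
def cloud(f):
    h,w=f["z_map"].shape;uu,vv=np.meshgrid(np.arange(w),np.arange(h))
    p=cv2.undistortPoints(np.stack([uu,vv],-1).reshape(-1,1,2).astype(float),f["camera_matrix"],np.array([f["k1"],0,0,0,0.]))[:,0]
    z=f["z_map"].reshape(-1);c=np.c_[p*z[:,None],z,np.ones_like(z)]
    return (c@np.linalg.inv(f["camera_from_world"]).T)[:,:3].reshape(h,w,3)
E
python3 - <<'E'
from h import *
sc=pickle.load(open("scene0.pkl","rb"));si=pickle.load(open("side0.pkl","rb"))
def S(u,v):return u/4.7+150,v/4.7+120
def D(u,v):return u/2.85+150,v/2.85+140
cs=cloud(sc);cd=cloud(si)
for n,f,c,uv in [("sc plate",sc,cs,S(350,220)),("sc apron",sc,cs,S(430,320)),("sc blocktop",sc,cs,S(590,230)),("sd plate",si,cd,D(200,330)),("sd apron",si,cd,D(250,230)),("sd top",si,cd,D(325,55)),("bench",si,cd,D(60,250))]:
    u,v=map(lambda a:int(round(a)),uv);p=c[v-2:v+3,u-2:u+3].reshape(-1,3);print(n,p.mean(0).round(4),p.std(0).round(4))
# fit
obs=[(sc,S(297,340),(9,80,40)),(si,D(318,327),(9,80,40)),(si,D(183,274),(9,-39,40)),(sc,S(415,235),(9,-39,40)),
(si,D(92,400),(135,-51,58)),(si,D(106,407),(135,-39,58)),(si,D(204,450),(135,39,58)),(si,D(218,455),(135,51,58)),(sc,S(265,132),(135,-45,58)),(sc,S(178,212),(135,45,58)),(sc,S(695,335),(-190,-45,58))]
from scipy.optimize import least_squares
def X(p,h):
    h=np.array(h)/1000;c,s=np.cos(p[2]),np.sin(p[2]);return np.array([p[0]+c*h[0]-s*h[1],p[1]+s*h[0]+c*h[1],h[2]])
def res(p):return np.concatenate([proj(f,X(p,h))[0]-uv for f,uv,h in obs])
best=min((least_squares(res,[.6,.2,a],loss="soft_l1") for a in np.arange(0,6.3,.8)),key=lambda r:r.cost)
print(best.x,np.degrees(best.x[2]),best.cost);print(best.fun.reshape(-1,2).round(1))
E
```

```text
sc plate [0.6061 0.1873 0.039 ] [0.0059 0.0052 0.0018]
sc apron [0.5654 0.0922 0.0379] [0.0052 0.0053 0.0022]
sc blocktop [ 0.5743 -0.0197  0.1585] [0.0053 0.0048 0.0019]
sd plate [0.5786 0.1967 0.069 ] [0.0399 0.0497 0.1457]
sd apron [0.5859 0.0909 0.0397] [0.0035 0.0037 0.0012]
sd top [ 0.5644 -0.0161  0.1589] [0.0032 0.0041 0.0012]
bench [ 0.7411  0.1527 -0.0008] [0.0038 0.0036 0.0012]
[0.581588   0.13703245 7.86736029] 450.76654068414484 5.980617821237889
[[-1.6  0.4]
 [ 0.9 -1.2]
 [ 0.1 -0.5]
 [-0.3 -0.6]
 [-0.3  0.2]
 [-0.1 -0.1]
 [-0.5 -1.3]
 [-0.  -0.9]
 [-0.7  0. ]
 [-2.4 -1. ]
 [-0.6 -0.5]]
```

```bash
cat >> h.py <<'E'
HP=np.array([0.5816,0.1370,np.radians(90.77)])
def H2W(h,p=HP):
    h=np.atleast_2d(h)/1000.;c,s=np.cos(p[2]),np.sin(p[2]);return np.c_[p[0]+c*h[:,0]-s*h[:,1],p[1]+s*h[:,0]+c*h[:,1],h[:,2]]
def W2H(w,p=HP):
    w=np.atleast_2d(w)-[p[0],p[1],0];c,s=np.cos(p[2]),np.sin(p[2]);return 1000*np.c_[c*w[:,0]+s*w[:,1],-s*w[:,0]+c*w[:,1],w[:,2]]
E
python3 - <<'E'
from h import *
sc=pickle.load(open("scene0.pkl","rb"));si=pickle.load(open("side0.pkl","rb"))
def S(u,v):return u/4.7+150,v/4.7+120
def D(u,v):return u/2.85+150,v/2.85+140
for f,g,L in[(sc,S,[(583,181),(657,213),(577,294),(506,262)]),(si,D,[(290,19),(382,45),(364,89),(267,63)])]:
    for q in L: print(W2H(ray(f,*g(*q),.16)).round(1))
def draw(f,crop,s,name):
    im=f["color"][:,:,::-1].copy();x0,y0,x1,y1=crop
    im=cv2.resize(im[y0:y1,x0:x1],None,fx=s,fy=s,interpolation=cv2.INTER_CUBIC)
    for a,b in [((-190,-39,58),(135,-39,58)),((-190,-51,58),(135,-51,58)),((37,39,58),(135,39,58)),((37,51,58),(135,51,58)),((9,-39,40),(9,80,40)),((-196,-64,40),(-196,80,40)),((-196,80,40),(149,80,40)),((154,-68,79),(154,84,79))]:
        p=(proj(f,H2W([a,b]))-[x0,y0]+.5)*s-.5
        cv2.line(im,*[tuple(int(t) for t in q.round()) for q in p],(0,0,255),1)
    cv2.imwrite("pics/"+name,im)
draw(sc,(150,120,320,240),4.7,"ov_sc.png");draw(si,(150,140,310,350),2.85,"ov_si.png")
E
```

```text
[[-130.1  -20.3  160. ]]
[[-178.3  -20.9  160. ]]
[[-179.5   57.1  160. ]]
[[-134.5   58.   160. ]]
[[-174.7  -19.   160. ]]
[[-176.8   57.5  160. ]]
[[-131.9   59.1  160. ]]
[[-127.7  -18.7  160. ]]
```

View pics/ov_sc.png

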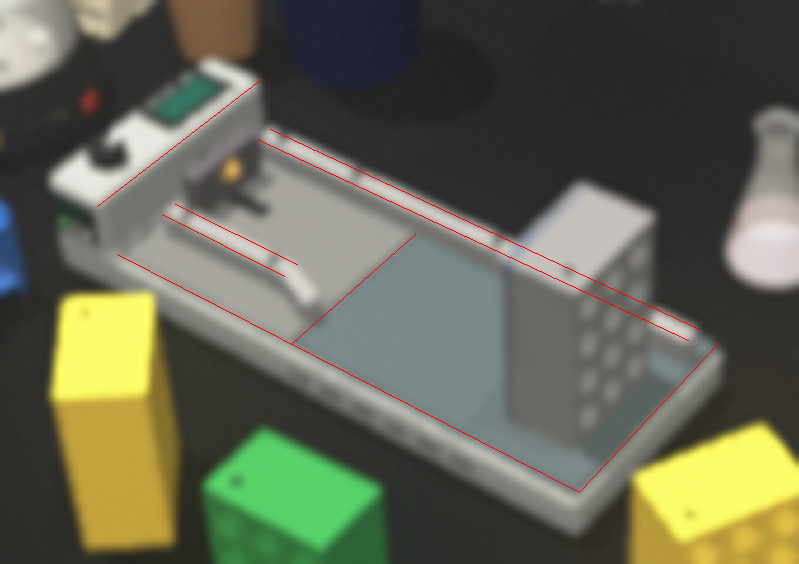

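View pics/ov_si.png

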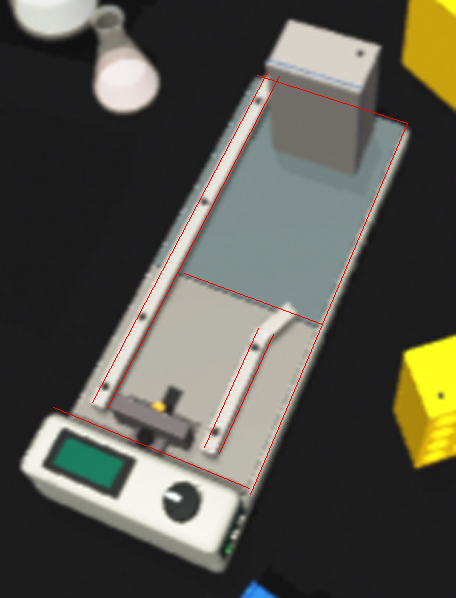

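```bash
cat >> h.py <<'E'
def hmap(fs,name,x0=.25,x1=.85,y0=-.4,y1=.4,px=1000):
    H=np.zeros((int((x1-x0)*px/4),int((y1-y0)*px/4)))
    for f in fs:
        c=cloud(f).reshape(-1,3);c=c[(c[:,2]<.45)&(c[:,0]>x0)&(c[:,0]<x1)&(c[:,1]>y0)&(c[:,1]<y1)]
        np.maximum.at(H,(((x1-c[:,0])*px/4-1e-6).astype(int),((y1-c[:,1])*px/4-1e-6).astype(int)),c[:,2])
    im=cv2.applyColorMap((np.clip(H/.2,0,1)*255).astype(np.uint8),cv2.COLORMAP_JET)
    im=cv2.resize(im,None,fx=4,fy=4,interpolation=cv2.INTER_NEAREST)
    for x in np.arange(x0,x1,.1): cv2.putText(im,"x%.2f"%x,(0,int((x1-x)*px)),0,.4,(255,255,255));cv2.line(im,(0,int((x1-x)*px)),(im.shape[1],int((x1-x)*px)),(90,90,90),1)
    for y in np.arange(y0,y1,.1): cv2.putText(im,"y%.2f"%y,(int((y1-y)*px),10),0,.4,(255,255,255));cv2.line(im,(int((y1-y)*px),0),(int((y1-y)*px),im.shape[0]),(90,90,90),1)
    cv2.imwrite("pics/"+name,im);return H
E
python3 - <<'E'
from h import *
sc=pickle.load(open("scene0.pkl","rb"));si=pickle.load(open("side0.pkl","rb"))
hmap([sc,si],"hm.png")
E
```

```text
(no output)
```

View pics/hm.png

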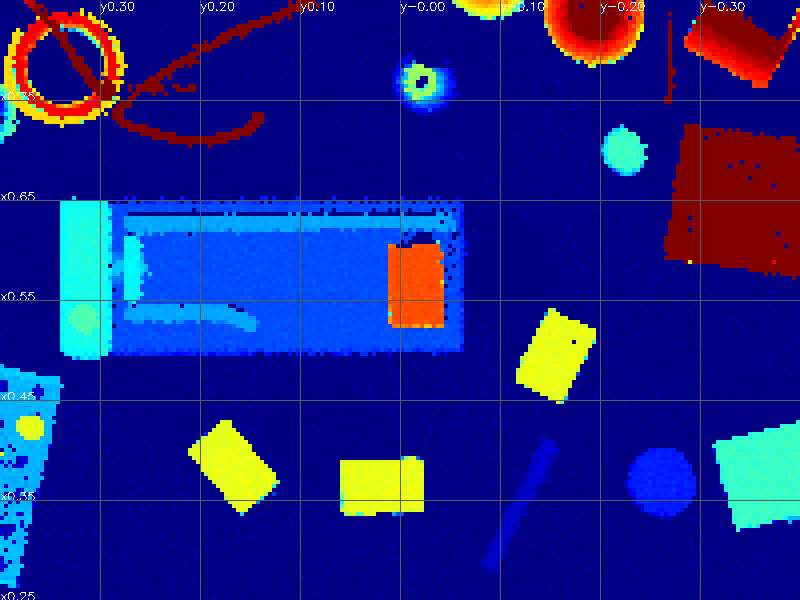

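Call:
{"method": "apply_moves", "body": {
  "deltas": [0.0223,-0.0474,0.008,0,0,-0.079,0.05,0.0223,-0.0474,0.008,0,0,-0.079,0.05,0.0223,-0.0474,0.008,0,0,-0.079,0.05,0.0223,-0.0474,0.008,0,0,-0.079,0.05,0.0223,-0.0474,0.008,0,0,-0.079,0.05,0.0223,-0.0474,0.008,0,0,-0.079,0.05,0.0223,-0.0474,0.008,0,0,-0.079,0.05,0.0223,-0.0474,0.008,0,0,-0.079,0.05,0.0223,-0.0474,0.008,0,0,-0.079,0.05,0.0223,-0.0474,0.008,0,0,-0.079,0.05]
}}

```text
clock: 1.4
ee_pos: [0.4718, 0.0978, 0.2949]
tool_rot: [-3.088, -0.577, -0.0]
force: [0.2, 0.5, -0.1]
finger_gap: 0.0502
```

Call:
{"method": "apply_moves", "body": {
  "deltas": [0.0223,-0.0474,0,0,0,-0.079,0.05,0.0223,-0.0474,0,0,0,-0.079,0.05,0.0223,-0.0474,0,0,0,-0.079,0.05,0.0223,-0.0474,0,0,0,-0.079,0.05,0,0,0,0,0,0,0.05,0,0,0,0,0,0,0.05]
}}

```text
clock: 2.15
ee_pos: [0.5603, -0.0899, 0.2943]
tool_rot: [-3.14, -0.088, 0.001]
force: [0.0, 0.1, -0.1]
finger_gap: 0.0498
```

Run:
```python
from h import *
s=ctrl.sense();print({k:np.round(v,4) for k,v in s.items()})
for n in ["scene","side","wrist"]:
    f=ctrl.grab_frame(n);pickle.dump(f,open(n+"1.pkl","wb"));save(f,n+"1.png",s=1.5)
```

```text
{'clock': np.float64(2.15), 'joint_positions': array([-2.7550e-01,  3.3690e-01,  1.5918e+00,  2.0000e-04,  1.2137e+00,
       -3.3170e-01]), 'qvel': array([ 0.0206, -0.0148,  0.0046,  0.0009, -0.0016, -0.0004]), 'tau': array([-1.36900e+00, -5.14990e+01, -2.80908e+01,  1.67000e-02,
        3.28000e-02,  2.80000e-03]), 'ee_pos': array([ 0.5603, -0.0899,  0.2943]), 'tool_rot': array([-3.1399e+00, -8.8100e-02,  1.2000e-03]), 'force': array([ 0.0025,  0.0674, -0.0513]), 'moment': array([-0.0825,  0.0317,  0.024 ]), 'finger_gap': np.float64(0.0498)}
```

View pics/wrist1.png

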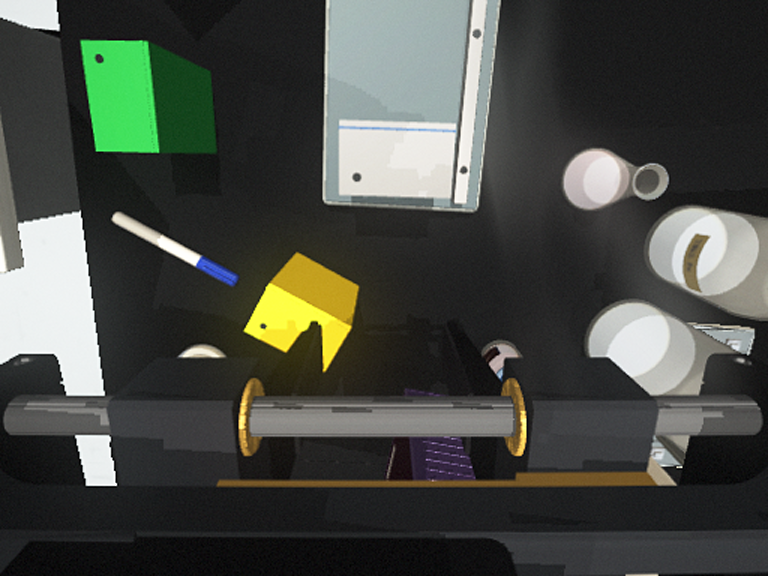

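View pics/side1.png

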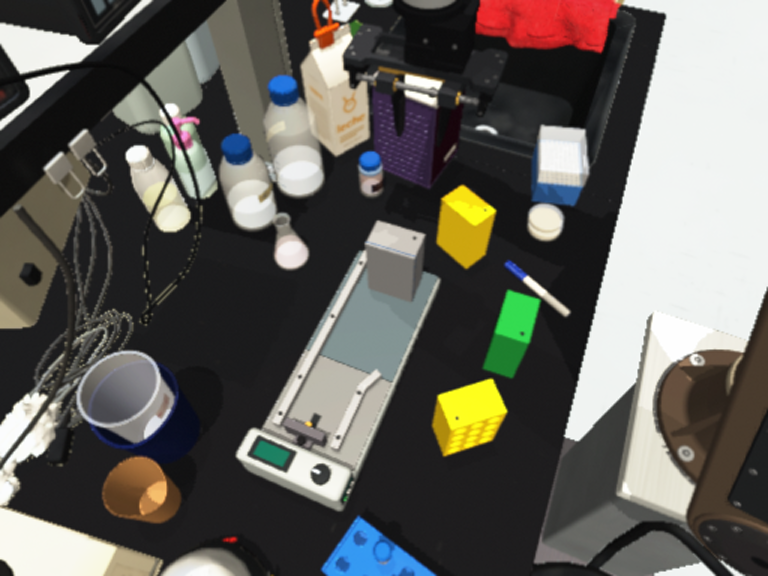

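Call:
{"method": "apply_moves", "body": {
  "deltas": [0.001,0,-0.03,0,0,0,0.05,0.001,0,-0.03,0,0,0,0.05,0.001,0,-0.03,0,0,0,0.05,0.001,0,-0.03,0,0,0,0.05,0,0,-0.025,0,0,0,0.05,0,0.01,0,0,0,0,0.05,0,0.01,0,0,0,0,0.05,0,0.006,0,0,0,0,0.05,0,0,0,0,0,0,0.05]
}}

```text
clock: 3.42
ee_pos: [0.5649, -0.0634, 0.1505]
tool_rot: [3.14, 0.09, 0.002]
force: [0.1, -0.4, 0.2]
finger_gap: 0.0503
```

Run:
```python
from h import *
s=ctrl.sense();print({k:np.round(v,4) for k,v in s.items() if k in("clock","ee_pos","force")})
f=ctrl.grab_frame("side");save(f,"side2.png",(200,100,340,250),5)
f=ctrl.grab_frame("scene");save(f,"scene2.png",(220,130,330,250),5)
```

```text
{'clock': np.float64(3.425), 'ee_pos': array([ 0.5649, -0.0634,  0.1505]), 'force': array([ 0.1358, -0.432 ,  0.1719])}
```

View pics/side2.png

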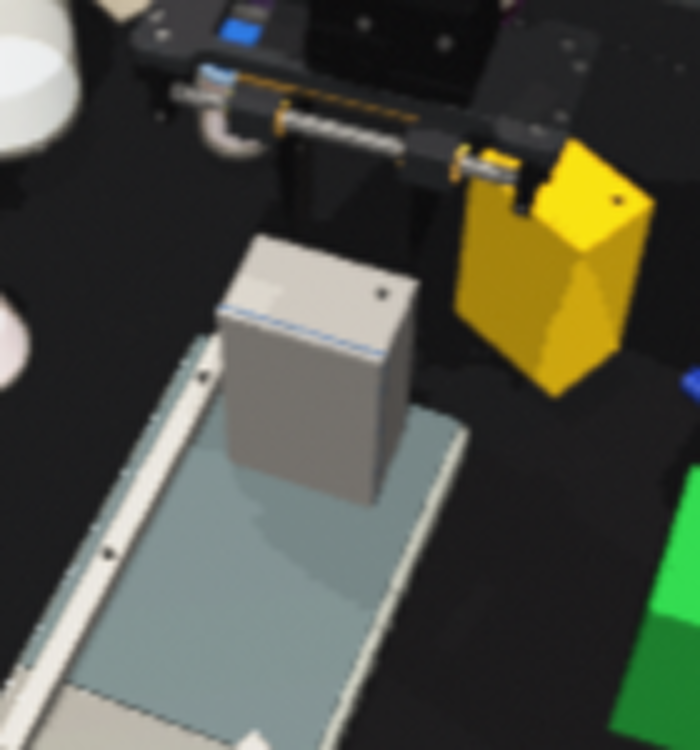

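View pics/scene2.png

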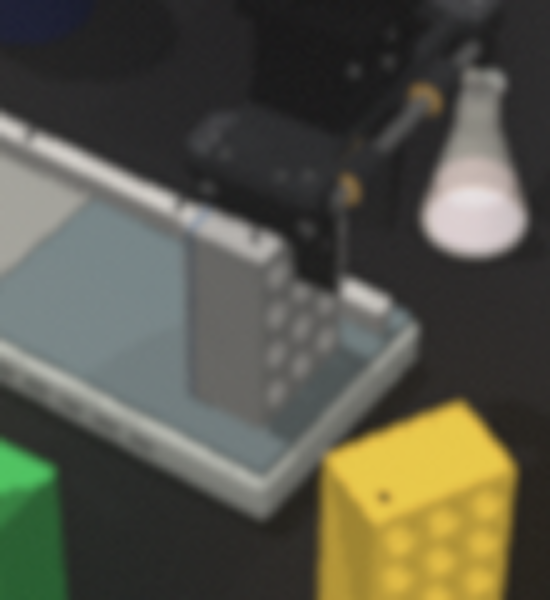

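Call:
{"method": "apply_moves", "body": {
  "deltas": [0,0,-0.006,0,0,0,0,0,0.003,0,0,0,0,0,0,0.003,0,0,0,0,0,0,0,0,0,0,0,0,0,0,0,0,0,0,0,0,0.003,0,0,0,0,0,0,0.003,0,0,0,0,0,0,0.003,0,0,0,0,0],
  "grip_force": 10
}}

```text
clock: 4.53
ee_pos: [0.5647, -0.049, 0.1438]
tool_rot: [3.14, 0.088, 0.001]
force: [0.2, -2.3, 0.7]
finger_gap: 0.0007
```

Call:
{"method": "apply_moves", "body": {
  "deltas": [0,0.003,0,0,0,0,0,0,0.003,0,0,0,0,0,0,0.003,0,0,0,0,0,0,0.003,0,0,0,0,0]
}}

```text
clock: 5.03
ee_pos: [0.5646, -0.0369, 0.1437]
tool_rot: [3.14, 0.088, 0.0]
force: [-0.0, -1.2, 1.2]
finger_gap: 0.0003
```

Run:
```python
from h import *
f=ctrl.grab_frame("side");save(f,"side3.png",(200,100,340,250),4)
```

```text
(no output)
```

View pics/side3.png

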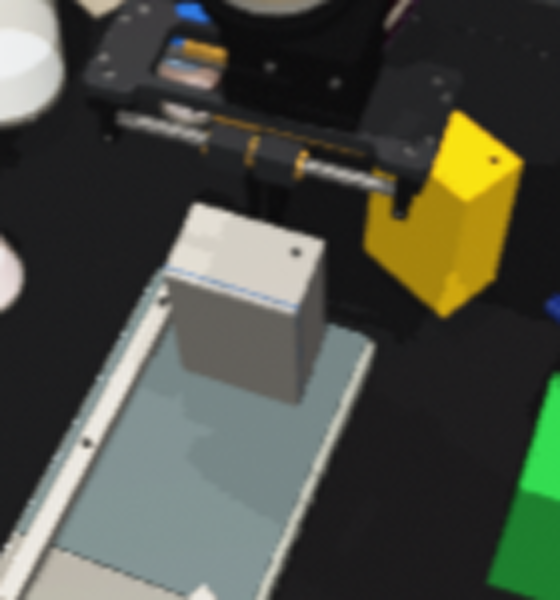

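Call:
{"method": "apply_moves", "body": {
  "deltas": [0,0.003,0,0,0,0,0,0,0.003,0,0,0,0,0,0,0.003,0,0,0,0,0,0,0.003,0,0,0,0,0,0,0.003,0,0,0,0,0,0,0.002,0,0,0,0,0,0,0.002,0,0,0,0,0]
}}

```text
clock: 5.95
ee_pos: [0.5646, -0.0179, 0.1436]
tool_rot: [-3.14, -0.088, -0.0]
force: [0.4, -0.6, 0.9]
finger_gap: 0.0006
```

Call:
{"method": "apply_moves", "body": {
  "deltas": [0,0.002,0,0,0,0,0,0,0.002,0,0,0,0,0,0,0.002,0,0,0,0,0]
}}

```text
clock: 6.32
ee_pos: [0.5646, -0.0119, 0.1436]
tool_rot: [-3.14, -0.088, 0.0]
force: [-0.0, -0.3, 0.3]
finger_gap: 0.0006
```

Run:
```python
from h import *
s=ctrl.sense();print({k:np.round(v,4) for k,v in s.items() if k in("clock","ee_pos","force")})
f=ctrl.grab_frame("side");save(f,"side4.png",(200,100,340,250),4)
```

```text
{'clock': np.float64(6.325), 'ee_pos': array([ 0.5646, -0.0119,  0.1436]), 'force': array([-0.0083, -0.308 ,  0.2589])}
```

View pics/side4.png

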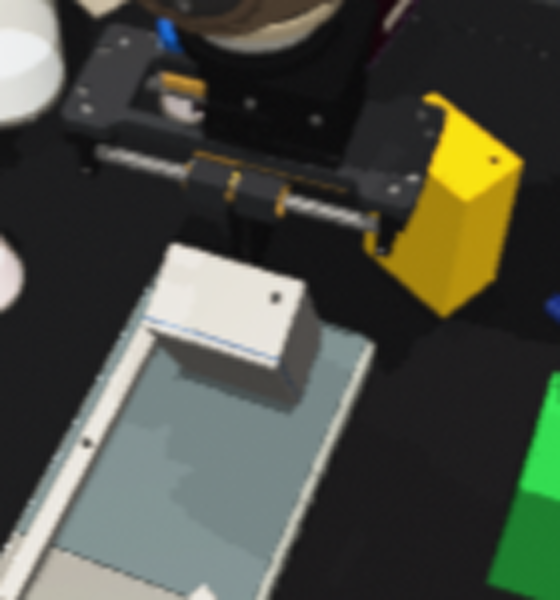

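Nearly at overbalance; a few mm more.

Call:
{"method": "apply_moves", "body": {
  "deltas": [0,0.002,0,0,0,0,0,0,0.002,0,0,0,0,0,0,0.001,0,0,0,0,0,0,0,0,0,0,0,0,0,0,0,0,0,0,0]
}}

```text
clock: 7.0
ee_pos: [0.5646, -0.0071, 0.1437]
tool_rot: [3.14, 0.088, 0.0]
force: [-0.1, 0.0, 0.3]
finger_gap: 0.0006
```

Run:
```python
from h import *
s=ctrl.sense();print({k:np.round(v,4) for k,v in s.items() if k in("clock","ee_pos","force")})
f=ctrl.grab_frame("side");save(f,"side5.png",(170,100,340,270),3.5)
```

```text
{'clock': np.float64(7.0), 'ee_pos': array([ 0.5646, -0.0071,  0.1437]), 'force': array([-0.0698,  0.0488,  0.2771])}
```

View pics/side5.png

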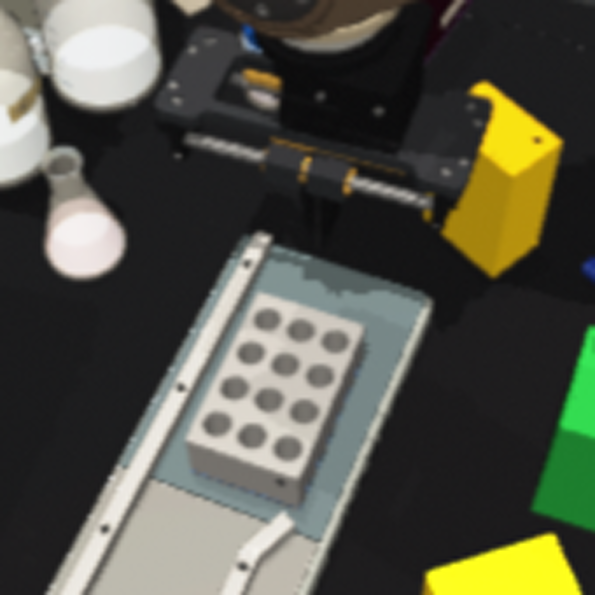

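Run:
```python
from h import *
f=ctrl.grab_frame("side")
for u,v in[(258,293),(364,323),(298,475),(187,441)]: w=ray(f,u/3.5+170,v/3.5+100,.088);print(w.round(4),W2H(w).round(1))
```

```text
[0.6013 0.0182 0.088 ] [[-119.1  -18.1   88. ]]
[0.5269 0.0134 0.088 ] [[-122.9   56.4   88. ]]
[0.524  0.1321 0.088 ] [[-4.1 57.7 88. ]]
[0.597 0.137 0.088] [[ -0.2 -15.4  88. ]]
```

Call:
{"method": "apply_moves", "body": {
  "deltas": [-0.0075,0.0083,0,0,0,0.1527,0,-0.0075,0.0083,0,0,0,0.1527,0,-0.0075,0.0083,0,0,0,0.1527,0,-0.0075,0.0083,0,0,0,0.1527,0,-0.0075,0.0083,0,0,0,0.1527,0,-0.0075,0.0083,0,0,0,0.1527,0,-0.0075,0.0083,0,0,0,0.1527,0,-0.0075,0.0083,0,0,0,0.1527,0,-0.0075,0.0083,0,0,0,0.1527,0.07,-0.0075,0.0083,0,0,0,0.1527,0.07]
}}

```text
clock: 8.35
ee_pos: [0.4894, 0.0761, 0.1437]
tool_rot: [2.202, 2.24, 0.0]
force: [0.4, 0.0, -0.8]
finger_gap: 0.0153
```

Call:
{"method": "apply_moves", "body": {
  "deltas": [0,0,-0.03,0,0,0,0.07,0,0,-0.03,0,0,0,0.07,0,0,-0.027,0,0,0,0.07,0,0,0,0,0,0,0.07,0,0,0,0,0,0,0.07]
}}

```text
clock: 8.98
ee_pos: [0.49, 0.0759, 0.0574]
tool_rot: [2.208, 2.235, 0.001]
force: [-0.0, 0.4, 1.0]
finger_gap: 0.0649
```

Run:
```python
from h import *
from scipy.spatial.transform import Rotation as R
s=ctrl.sense();print({k:np.round(v,4) for k,v in s.items() if k in("clock","ee_pos","force","joint_positions")})
M=R.from_rotvec(s["tool_rot"]).as_matrix();print(M.round(3))
f=ctrl.grab_frame("side");save(f,"side6.png",(170,100,340,270),3.5)
```

```text
{'clock': np.float64(8.975), 'joint_positions': array([ 2.0400e-02,  5.4630e-01,  2.0229e+00,  2.0000e-04,  5.7170e-01,
       -1.5628e+00]), 'ee_pos': array([0.49  , 0.0759, 0.0574]), 'force': array([-0.0149,  0.3606,  1.0029])}
[[-0.012  1.     0.001]
 [ 1.     0.012  0.   ]
 [ 0.     0.001 -1.   ]]
```

View pics/side6.png

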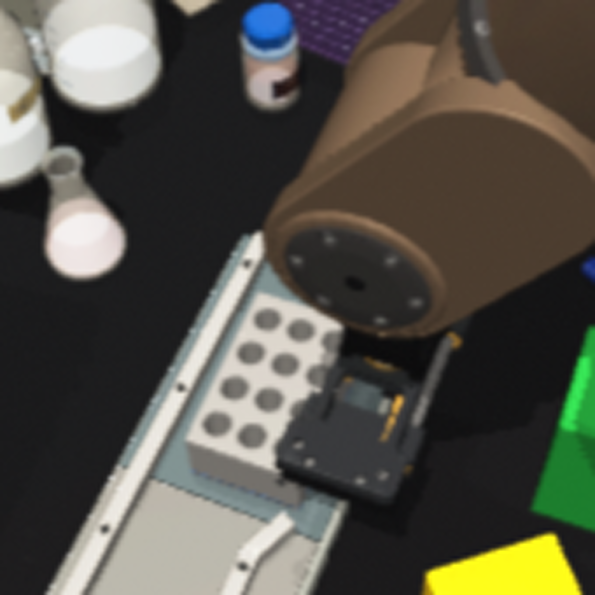

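Call:
{"method": "apply_moves", "body": {
  "deltas": [0.005,0,0,0,0,0,0.07,0.005,0,0,0,0,0,0.07,0.005,0,0,0,0,0,0.07,0.004,0,0,0,0,0,0.07,0.003,0,0,0,0,0,0.07,0.003,0,0,0,0,0,0.07,0.003,0,0,0,0,0,0.07,0.003,0,0,0,0,0,0.07]
}}

```text
clock: 10.02
ee_pos: [0.5205, 0.0759, 0.0565]
tool_rot: [-2.208, -2.235, 0.001]
force: [-2.3, -0.0, -0.3]
finger_gap: 0.07
```

Call:
{"method": "apply_moves", "body": {
  "deltas": [0.003,0,0,0,0,0,0.07,0.003,0,0,0,0,0,0.07]
}}

```text
clock: 10.28
ee_pos: [0.5268, 0.0759, 0.0565]
tool_rot: [-2.208, -2.235, 0.0]
force: [-1.4, -0.3, -1.1]
finger_gap: 0.0704
```

Call:
{"method": "apply_moves", "body": {
  "deltas": [0.002,0,0,0,0,0,0.07,0.002,0,0,0,0,0,0.07]
}}

```text
clock: 10.52
ee_pos: [0.5307, 0.0759, 0.0566]
tool_rot: [-2.208, -2.235, 0.0]
force: [-1.6, -1.1, -1.5]
finger_gap: 0.07
```

Call:
{"method": "apply_moves", "body": {
  "deltas": [0.001,0,0,0,0,0,0.07,0.001,0,0,0,0,0,0.07]
}}

```text
clock: 10.78
ee_pos: [0.5327, 0.0759, 0.0567]
tool_rot: [-2.208, -2.235, -0.0]
force: [-1.6, -0.1, -1.6]
finger_gap: 0.0696
```

Call:
{"method": "apply_moves", "body": {
  "deltas": [0.001,0,0,0,0,0,0.07,0.001,0,0,0,0,0,0.07]
}}

```text
clock: 11.02
ee_pos: [0.534, 0.076, 0.0567]
tool_rot: [-2.207, -2.234, 0.002]
force: [-8.1, 0.7, 3.3]
finger_gap: 0.0695
```

Run:
```python
from h import *
f=ctrl.grab_frame("side");save(f,"side7.png",(170,100,340,270),3.5)
f=ctrl.grab_frame("scene");save(f,"scene7.png",(150,120,320,240),4.5)
print(ctrl.sense()["force"],ctrl.sense()["ee_pos"])
```

```text
[-5.75830384  0.94791997  0.57627439] [0.53397595 0.07597769 0.05665304]
```

View pics/side7.png

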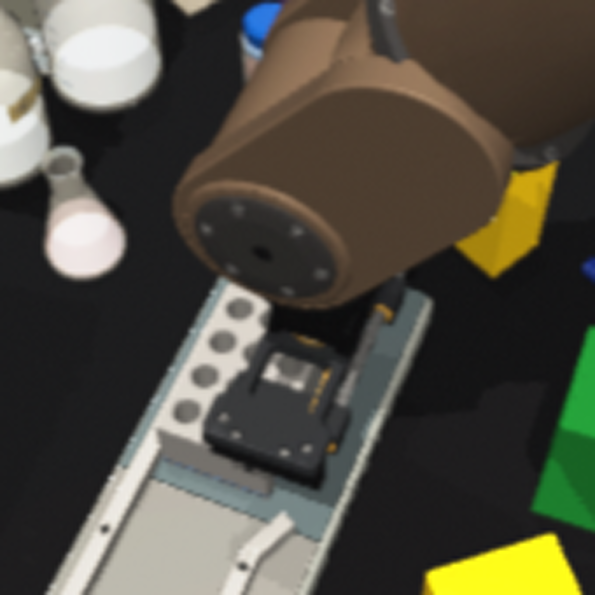

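View pics/scene7.png

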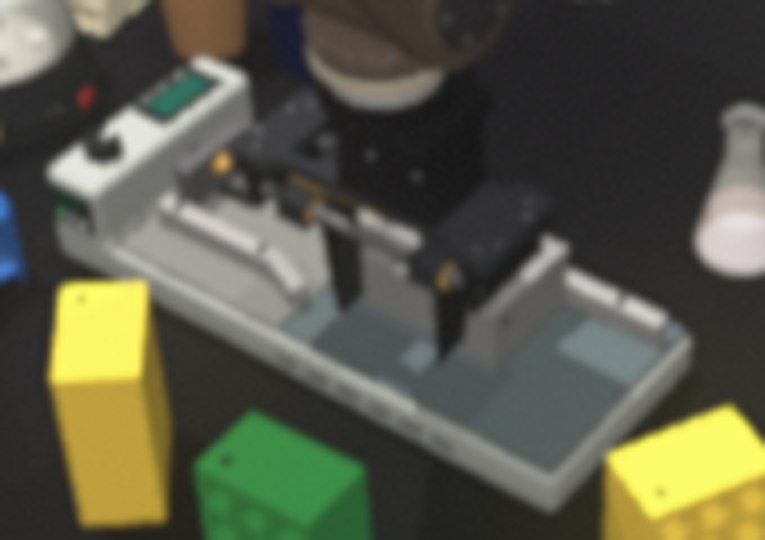

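Call:
{"method": "apply_moves", "body": {
  "deltas": [-0.01,0,0,0,0,0,0.07,0,0,0.04,0,0,0,0.04,0,0,0.04,0,0,0,0.04,0.008,-0.013,0,0,0,-0.178,0.04,0.008,-0.013,0,0,0,-0.178,0.04,0.008,-0.013,0,0,0,-0.178,0.04,0.008,-0.013,0,0,0,-0.178,0.04,0.008,-0.013,0,0,0,-0.178,0.04,0.008,-0.013,0,0,0,-0.178,0.04,0.008,-0.013,0,0,0,-0.178,0.04]
}}

```text
clock: 12.38
ee_pos: [0.5809, -0.0155, 0.1369]
tool_rot: [3.098, 0.518, 0.002]
force: [-0.0, 1.0, -0.9]
finger_gap: 0.0401
```

Call:
{"method": "apply_moves", "body": {
  "deltas": [0.002,-0.007,0,0,0,-0.178,0.04,0.002,-0.008,0,0,0,-0.145,0.04,0,0,-0.03,0,0,0,0.04,0,0,-0.03,0,0,0,0.04,0,0,-0.014,0,0,0,0.04,0,0,0,0,0,0,0.04]
}}

```text
clock: 13.12
ee_pos: [0.5845, -0.0301, 0.0623]
tool_rot: [-3.141, -0.022, 0.001]
force: [-0.3, 0.6, -0.2]
finger_gap: 0.0396
```

Run:
```python
from h import *
from scipy.spatial.transform import Rotation as R
s=ctrl.sense();print({k:np.round(v,4) for k,v in s.items() if k in("clock","ee_pos","force","joint_positions")})
M=R.from_rotvec(s["tool_rot"]).as_matrix();print(M.round(4))
f=ctrl.grab_frame("side");save(f,"side8.png",(150,100,320,270),3.5);pickle.dump(f,open("s8.pkl","wb"))
f=ctrl.grab_frame("wrist");save(f,"wrist8.png",s=1.5)
```

```text
{'clock': np.float64(13.125), 'joint_positions': array([-0.1642,  0.6262,  1.7978, -0.    ,  0.7182, -0.1782]), 'ee_pos': array([ 0.5845, -0.0301,  0.0623]), 'force': array([-0.2678,  0.6292, -0.2088])}
[[ 9.999e-01  1.400e-02 -6.000e-04]
 [ 1.400e-02 -9.999e-01  1.000e-04]
 [-6.000e-04 -1.000e-04 -1.000e+00]]
```

View pics/side8.png

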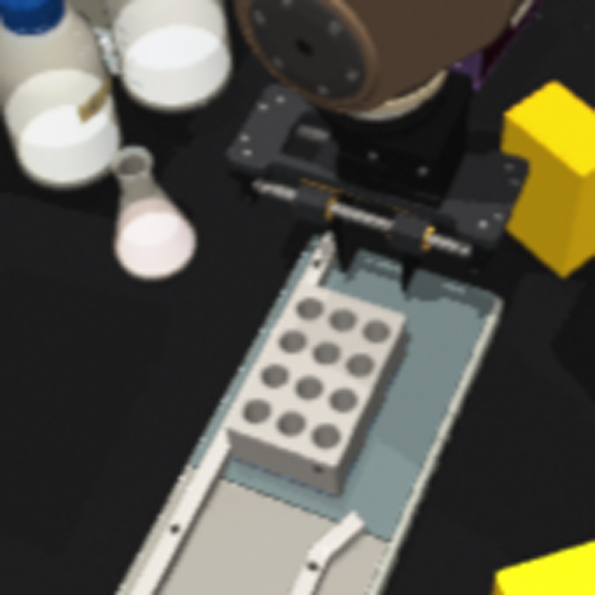

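View pics/wrist8.png

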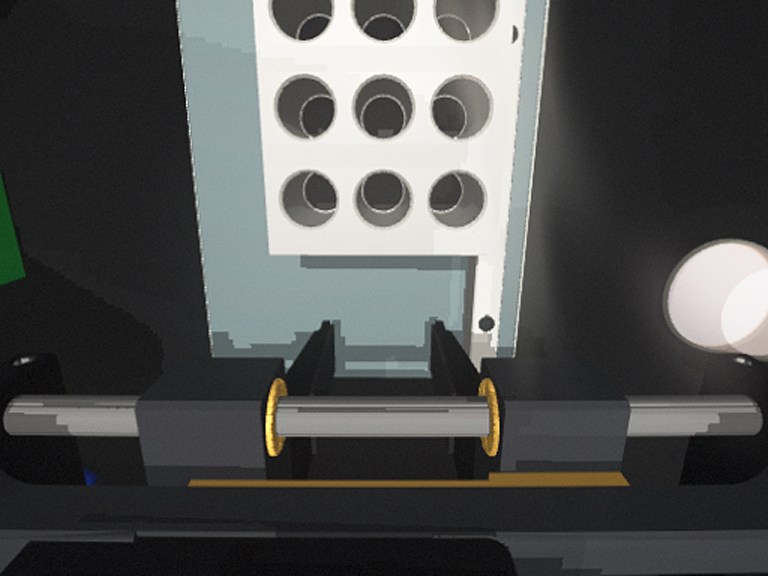

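Run:
```python
from h import *
f=pickle.load(open("s8.pkl","rb"))
for u,v in[(316,287),(406,316),(343,468),(226,431)]: print(W2H(ray(f,u/3.5+150,v/3.5+100,.088)).round(1))
si=pickle.load(open("side0.pkl","rb"));save(si,"stop.png",(170,265,240,310),10)
```

```text
[[-120.6  -27.5   88. ]]
[[-121.2   37.2   88. ]]
[[-2.8 41.6 88. ]]
[[  0.6 -36.5  88. ]]
```

View pics/stop.png

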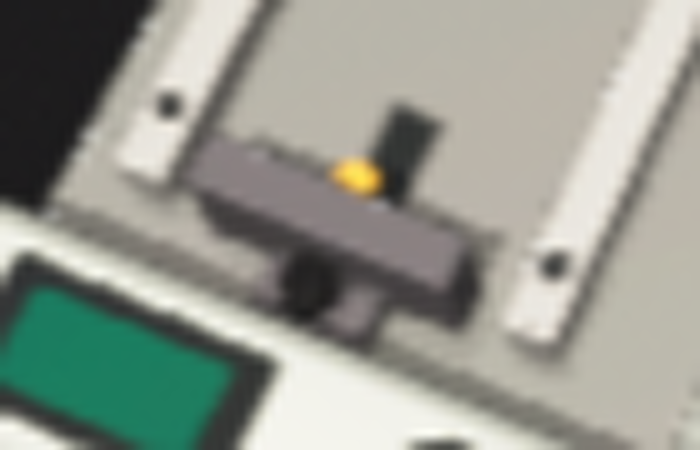

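Run:
```python
from h import *
si=pickle.load(open("side0.pkl","rb"))
for u,v in[(212,137),(475,240),(345,187)]: print(W2H(ray(si,u/10+170,v/10+265,.074)).round(1))
```

```text
[[128.2 -30.   74. ]]
[[127.6  29.2  74. ]]
[[127.5  -0.   74. ]]
```

Call:
{"method": "apply_moves", "body": {
  "deltas": [0,0.01,0,0,0,0,0.04,0,0.01,0,0,0,0,0.04,0,0.008,0,0,0,0,0.04,0,0.004,0,0,0,0,0.04,0,0.004,0,0,0,0,0.04,0,0.004,0,0,0,0,0.04,0,0.004,0,0,0,0,0.04,0,0.004,0,0,0,0,0.04,0,0.004,0,0,0,0,0.04,0,0.004,0,0,0,0,0.04]
}}

```text
clock: 14.48
ee_pos: [0.5845, 0.0255, 0.0628]
tool_rot: [3.141, 0.022, -0.0]
force: [-1.9, -4.8, 2.8]
finger_gap: 0.0398
```

Call:
{"method": "apply_moves", "body": {
  "deltas": [0,0.004,0,0,0,0,0.04,0,0.004,0,0,0,0,0.04,0,0.004,0,0,0,0,0.04,0,0.004,0,0,0,0,0.04,0,0.004,0,0,0,0,0.04]
}}

```text
clock: 15.1
ee_pos: [0.5844, 0.0455, 0.0628]
tool_rot: [3.141, 0.022, -0.001]
force: [-2.7, -5.7, 3.7]
finger_gap: 0.0402
```

Run:
```python
from h import *
s=ctrl.sense();print({k:np.round(v,4) for k,v in s.items() if k in("clock","ee_pos","force","moment")})
f=ctrl.grab_frame("side");save(f,"side9.png",(150,120,320,310),3.1);pickle.dump(f,open("s9.pkl","wb"))
```

```text
{'clock': np.float64(15.1), 'ee_pos': array([0.5844, 0.0455, 0.0628]), 'force': array([-2.6706, -5.7462,  3.7076]), 'moment': array([-0.9835,  0.3369, -0.0538])}
```

View pics/side9.png

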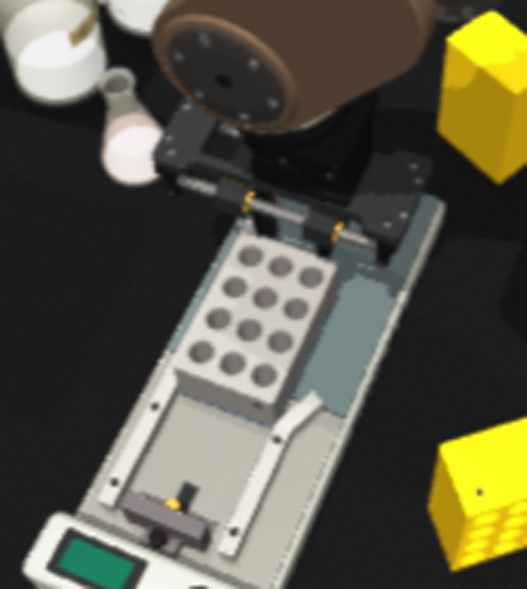

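Call:
{"method": "apply_moves", "body": {
  "deltas": [-0.0001,0.004,0,0,0,0,0.04,-0.0001,0.004,0,0,0,0,0.04,-0.0001,0.004,0,0,0,0,0.04,-0.0001,0.004,0,0,0,0,0.04,-0.0001,0.004,0,0,0,0,0.04,-0.0001,0.004,0,0,0,0,0.04,-0.0001,0.004,0,0,0,0,0.04,-0.0001,0.004,0,0,0,0,0.04]
}}

```text
clock: 16.15
ee_pos: [0.5839, 0.0782, 0.0627]
tool_rot: [3.141, 0.022, 0.001]
force: [-0.2, -5.2, 2.6]
finger_gap: 0.0398
```

Call:
{"method": "apply_moves", "body": {
  "deltas": [-0.0001,0.004,0,0,0,0,0.04,-0.0001,0.004,0,0,0,0,0.04,-0.0001,0.004,0,0,0,0,0.04,-0.0001,0.004,0,0,0,0,0.04]
}}

```text
clock: 16.65
ee_pos: [0.5835, 0.0942, 0.0627]
tool_rot: [3.141, 0.022, 0.0]
force: [0.1, -6.2, 3.4]
finger_gap: 0.0397
```

Run:
```python
from h import *
s=ctrl.sense();print({k:np.round(v,4) for k,v in s.items() if k in("clock","ee_pos","force","moment")})
f=ctrl.grab_frame("side");save(f,"side10.png",(165,210,285,310),6);pickle.dump(f,open("s10.pkl","wb"))
```

```text
{'clock': np.float64(16.65), 'ee_pos': array([0.5835, 0.0942, 0.0627]), 'force': array([ 0.1172, -6.2389,  3.4434]), 'moment': array([-0.9226,  0.0408,  0.0294])}
```

View pics/side10.png

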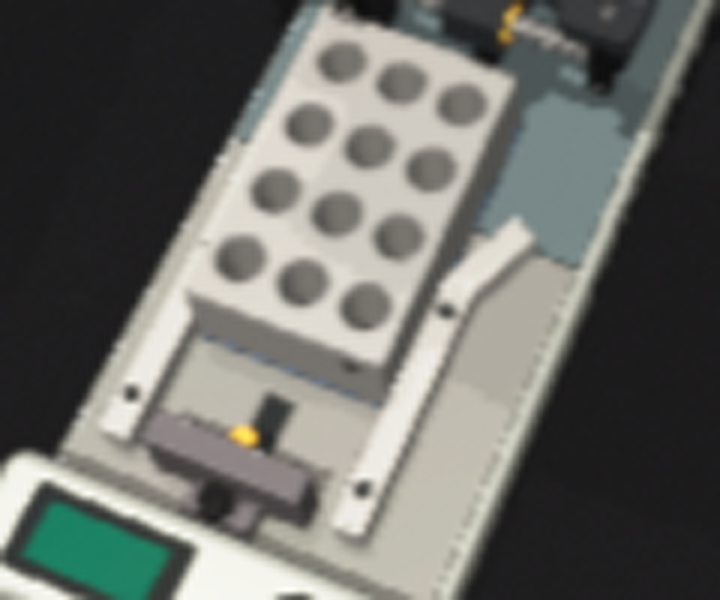

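Run:
```python
from h import *
f=pickle.load(open("s10.pkl","rb"))
for u,v in[(188,295),(385,368)]: print(W2H(ray(f,u/6+165,v/6+210,.088)).round(1))
for u,v in[(152,418),(315,478),(240,432)]: print(W2H(ray(f,u/6+165,v/6+210,.074)).round(1))
```

```text
[[ 90.6 -35.1  88. ]]
[[89.3 38.8 88. ]]
[[130.7 -30.7  74. ]]
[[128.8  29.8  74. ]]
[[123.9  -0.7  74. ]]
```

Call:
{"method": "apply_moves", "body": {
  "deltas": [0,0.003,0,0,0,0,0.04,0,0.003,0,0,0,0,0.04,0,0.003,0,0,0,0,0.04,0,0.003,0,0,0,0,0.04,0,0.003,0,0,0,0,0.04]
}}

```text
clock: 17.32
ee_pos: [0.5834, 0.109, 0.0627]
tool_rot: [3.141, 0.022, 0.0]
force: [-0.8, -4.7, 4.4]
finger_gap: 0.04
```

Call:
{"method": "apply_moves", "body": {
  "deltas": [0,0.0015,0,0,0,0,0.04,0,0.0015,0,0,0,0,0.04,0,0.0015,0,0,0,0,0.04]
}}

```text
clock: 17.7
ee_pos: [0.5834, 0.1134, 0.0627]
tool_rot: [3.141, 0.022, 0.0]
force: [-0.6, -5.1, 3.8]
finger_gap: 0.0398
```

Call:
{"method": "apply_moves", "body": {
  "deltas": [0,0.001,0,0,0,0,0.04,0,0.001,0,0,0,0,0.04,0,0.001,0,0,0,0,0.04]
}}

```text
clock: 18.08
ee_pos: [0.5834, 0.1164, 0.0627]
tool_rot: [3.141, 0.022, 0.0]
force: [-0.3, -5.4, 3.6]
finger_gap: 0.0399
```

Call:
{"method": "apply_moves", "body": {
  "deltas": [0,0.001,0,0,0,0,0.04,0,0.001,0,0,0,0,0.04]
}}

```text
clock: 18.32
ee_pos: [0.5834, 0.1184, 0.0627]
tool_rot: [3.141, 0.022, 0.0]
force: [0.1, -5.1, 4.2]
finger_gap: 0.0401
```

Call:
{"method": "apply_moves", "body": {
  "deltas": [0,0.001,0,0,0,0,0.04,0,0.001,0,0,0,0,0.04]
}}

```text
clock: 18.58
ee_pos: [0.5834, 0.1204, 0.0627]
tool_rot: [3.141, 0.022, -0.0]
force: [0.2, -5.2, 3.6]
finger_gap: 0.04
```

Call:
{"method": "apply_moves", "body": {
  "deltas": [0,0.001,0,0,0,0,0.04,0,0.001,0,0,0,0,0.04]
}}

```text
clock: 18.82
ee_pos: [0.5834, 0.1224, 0.0627]
tool_rot: [3.141, 0.022, -0.0]
force: [0.5, -5.7, 4.3]
finger_gap: 0.04
```

Call:
{"method": "apply_moves", "body": {
  "deltas": [0,0.001,0,0,0,0,0.04,0,0.001,0,0,0,0,0.04]
}}

```text
clock: 19.08
ee_pos: [0.5834, 0.1244, 0.0627]
tool_rot: [3.141, 0.022, 0.0]
force: [-0.5, -5.2, 3.9]
finger_gap: 0.0401
```

Call:
{"method": "apply_moves", "body": {
  "deltas": [0,0.0007,0,0,0,0,0.04,0,0.0007,0,0,0,0,0.04]
}}

```text
clock: 19.32
ee_pos: [0.5834, 0.1257, 0.0627]
tool_rot: [3.141, 0.022, -0.0]
force: [-0.4, -5.7, 3.9]
finger_gap: 0.0405
```

Run:
```python
from h import *
f=ctrl.grab_frame("side");save(f,"side11.png",(165,210,285,310),6);pickle.dump(f,open("s11.pkl","wb"))
s=ctrl.sense();print({k:np.round(v,4) for k,v in s.items() if k in("clock","ee_pos","force","moment")})
```

```text
{'clock': np.float64(19.375), 'ee_pos': array([0.5834, 0.1257, 0.0627]), 'force': array([-0.2507, -5.7585,  4.3247]), 'moment': array([-1.0739,  0.0503, -0.0021])}
```

View pics/side11.png

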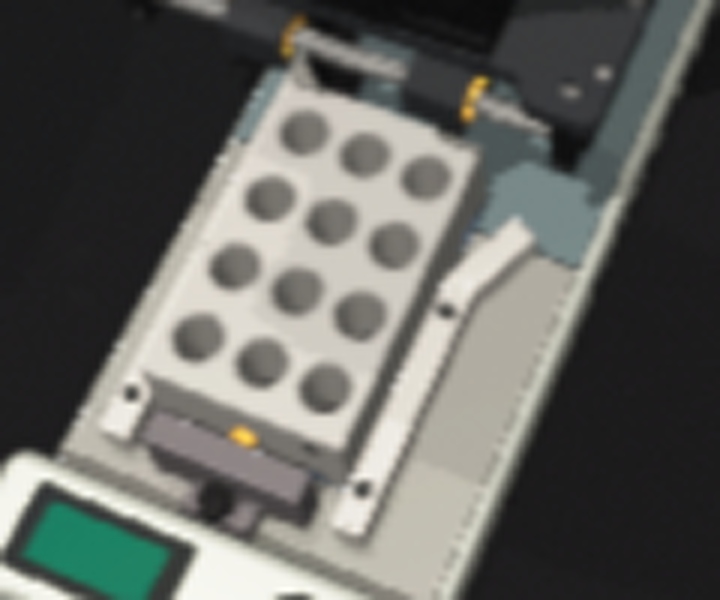

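Call:
{"method": "apply_moves", "body": {
  "deltas": [0,0.0006,0,0,0,0,0.04,0,0.0006,0,0,0,0,0.04]
}}

```text
clock: 19.62
ee_pos: [0.5834, 0.1268, 0.0627]
tool_rot: [3.141, 0.022, -0.0]
force: [-0.4, -6.2, 3.9]
finger_gap: 0.0397
```

Call:
{"method": "apply_moves", "body": {
  "deltas": [0,0.0006,0,0,0,0,0.04,0,0.0006,0,0,0,0,0.04]
}}

```text
clock: 19.88
ee_pos: [0.5834, 0.128, 0.0627]
tool_rot: [3.141, 0.022, -0.0]
force: [0.9, -6.6, 4.3]
finger_gap: 0.0397
```

Call:
{"method": "apply_moves", "body": {
  "deltas": [0,0.0006,0,0,0,0,0.04,0,0.0006,0,0,0,0,0.04]
}}

```text
clock: 20.12
ee_pos: [0.5834, 0.1291, 0.0627]
tool_rot: [3.141, 0.022, -0.0]
force: [0.2, -7.5, 4.5]
finger_gap: 0.0397
```

Call:
{"method": "apply_moves", "body": {
  "deltas": [0,0.0006,0,0,0,0,0.04,0,0.0006,0,0,0,0,0.04]
}}

```text
clock: 20.38
ee_pos: [0.5834, 0.1303, 0.0627]
tool_rot: [3.141, 0.022, -0.0]
force: [0.4, -7.2, 4.4]
finger_gap: 0.0401
```

Run:
```python
from h import *
f=ctrl.grab_frame("side");save(f,"side12.png",(165,250,245,310),9);pickle.dump(f,open("s12.pkl","wb"))
```

```text
(no output)
```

View pics/side12.png

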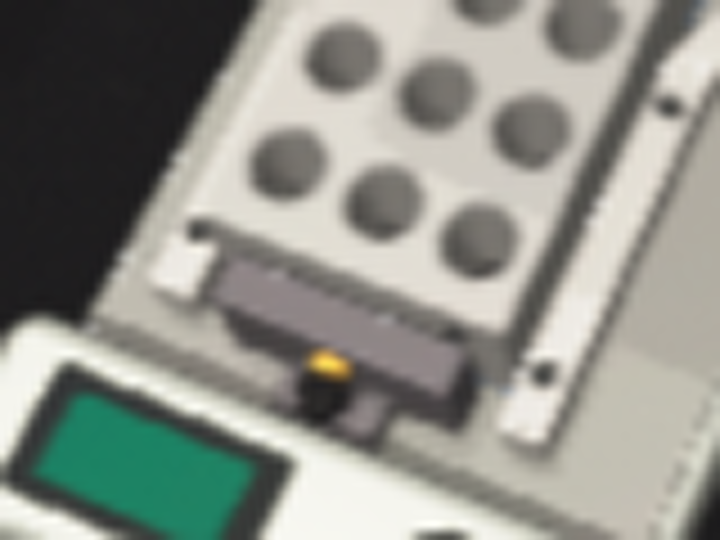

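Call:
{"method": "apply_moves", "body": {
  "deltas": [0,0.0004,0,0,0,0,0.04,0,0.0004,0,0,0,0,0.04]
}}

```text
clock: 20.68
ee_pos: [0.5834, 0.131, 0.0627]
tool_rot: [3.141, 0.022, -0.0]
force: [-0.4, -10.2, 4.5]
finger_gap: 0.0399
```

Call:
{"method": "apply_moves", "body": {
  "deltas": [0,0.0004,0,0,0,0,0.04,0,0.0004,0,0,0,0,0.04]
}}

```text
clock: 20.92
ee_pos: [0.5834, 0.1312, 0.0627]
tool_rot: [3.14, 0.022, -0.0]
force: [-1.0, -14.4, 5.1]
finger_gap: 0.0401
```

Call:
{"method": "apply_moves", "body": {
  "deltas": [0,0.0004,0,0,0,0,0.04,0,0.0004,0,0,0,0,0.04]
}}

```text
clock: 21.18
ee_pos: [0.5834, 0.1314, 0.0627]
tool_rot: [3.139, 0.022, -0.001]
force: [-0.6, -19.4, 5.0]
finger_gap: 0.0398
```

Call:
{"method": "apply_moves", "body": {
  "deltas": [0,-0.001,0,0,0,0,0.04,0,-0.002,0,0,0,0,0.04,0,-0.004,0,0,0,0,0.04,0,-0.012,0,0,0,0,0.04,0,-0.015,0.01,0,0,0,0.04,0,-0.02,0.04,0,0,0,0.04,0,-0.02,0.04,0,0,0,0.04,0,-0.04,0.03,0,0,0,0.04,0,-0.04,0,0,0,0,0.04,0,0,0,0,0,0,0.04]
}}

```text
clock: 22.42
ee_pos: [0.5833, -0.0239, 0.1836]
tool_rot: [3.141, 0.016, 0.002]
force: [-1.4, 0.6, -0.3]
finger_gap: 0.04
```

Run:
```python
from h import *
s=ctrl.sense();print({k:np.round(v,4) for k,v in s.items() if k in("clock","ee_pos","force","moment")})
f=ctrl.grab_frame("side");save(f,"side13.png",s=1.5);save(f,"side13c.png",(165,250,245,310),9);pickle.dump(f,open("s13.pkl","wb"))
f=ctrl.grab_frame("scene");save(f,"scene13c.png",(150,120,320,240),4.7);pickle.dump(f,open("sc13.pkl","wb"))
```

```text
{'clock': np.float64(22.425), 'ee_pos': array([ 0.5833, -0.0239,  0.1836]), 'force': array([-1.3947,  0.6159, -0.2688]), 'moment': array([-0.0157,  0.0778,  0.0129])}
```

View pics/side13c.png

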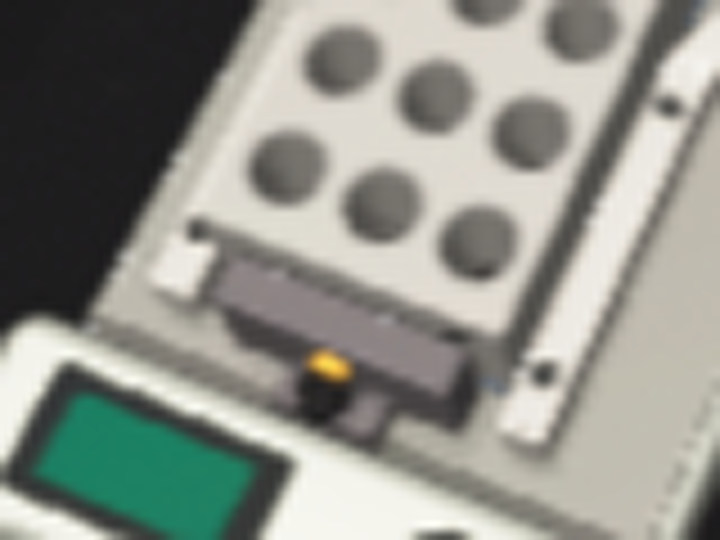

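View pics/scene13c.png

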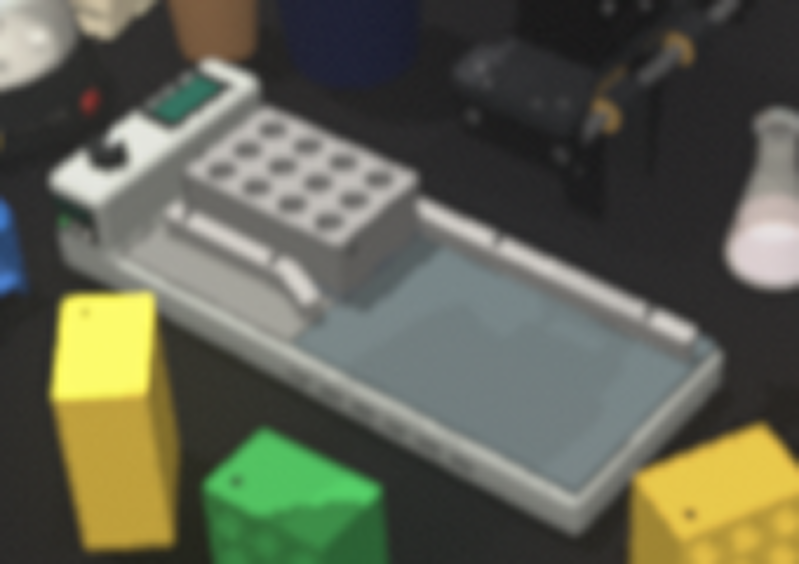

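View pics/side13.png

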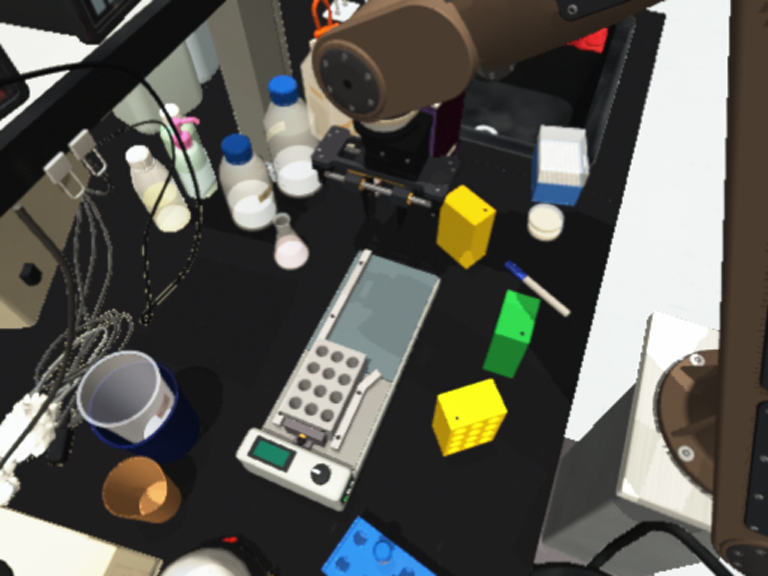

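Run:
```python
from h import *
F={k:pickle.load(open(k+".pkl","rb")) for k in("s11","s12","s13")}
g={k:cv2.resize(cv2.cvtColor(f["color"],cv2.COLOR_RGB2GRAY),None,fx=8,fy=8,interpolation=cv2.INTER_CUBIC) for k,f in F.items()}
d=lambda x:proj(F["s12"],H2W([[x,0,88]]))[0]
mm=d(91)-d(90);print(mm)
for u0,v0,u1,v1 in[(192,262,222,280),(195,245,225,280),(200,240,235,265)]:
    T=g["s12"][v0*8:v1*8,u0*8:u1*8]
    for k in("s11","s13"):
        I=g[k][(v0-6)*8:(v1+6)*8,(u0-6)*8:(u1+6)*8];r=cv2.matchTemplate(I,T,cv2.TM_CCOEFF_NORMED);_,m,_,l=cv2.minMaxLoc(r)
        dv=np.array(l)/8-6;print(k,dv,m.__round__(4),"mm",(dv@mm/(mm@mm)).round(2))
```

```text
[-0.21307628  0.42992556]
s11 [ 1. -2.] 0.9965 mm -4.66
s13 [-0.125  0.25 ] 0.9896 mm 0.58
s11 [ 1. -2.] 0.9967 mm -4.66
s13 [-0.125  0.25 ] 0.9886 mm 0.58
s11 [ 1.    -1.875] 0.9971 mm -4.43
s13 [-0.125  0.25 ] 0.9891 mm 0.58
```

Run:
```python
from h import *
print(ctrl.sense()["clock"],ctrl.sign_off())
```

```text
the job is handed in; nothing more can be done
22.525 None
```

The block is on its base, wells up, in the bay against the end stop, and I handed the job in at 22.5 s of the 67 s allowed.

**What I did:** I tipped the block with a slow push high on the well face. I then squared it against the long rail with a two-finger side push and slid it by its end along the rail. The last few millimetres went in steps of 1 mm or less.

**Feeling for the stop:** The push rose from about 5.5 N to 7.5 N over roughly 5 mm as the probe spring took up. It then met a hard stop, and I ended the push at about 19 N. I backed off without disturbing the block.

**Last checks:**
- **Block after release:** Comparing the pictures from just before the final push and after release, the block moved about 0.6 mm further in, as expected. It showed no spring-back within about 0.3 mm.
- **Probe:** The picture after release shows the brass probe pushed out behind the stop. The probe's travel itself could not be read directly, so "fully in" rests on the force step, the travel and the pictures.
- **Stop position:** My camera estimates put the stop face between 121 and 130 mm of the heater's x, with some disagreement between them. The final position came from feel.
- **Flask and bottle:** The flask and the look-alikes were where they started. The small bottle was hidden behind the gripper in the last picture, but the arm never went near it.

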